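# Switch the ball sorter to its other tray

## Robot

A 7-joint arm with a two-finger parallel gripper is mounted at the origin on a cart in front of the work surface, level with it; the furniture and walls round the work are solid. World frame = base frame: x ahead of the robot, y to its left, z up, the work surface at z = 0. Lengths are in m, angles in rad, forces in N, time in s.
With the tool pointing down it reaches from about 0.4 to 0.875 m from the base axis. Payload 4.4 kg.
Tool frame: the origin (TCP) lies midway between the tips of the shut fingers; the grasp point (between the pads) lies robot.tcp_to_grasp behind it (robot.tcp_to_grasp is the distance from the TCP to the grasp point, in m); z points along the fingers, y is the line along which they close (so a half turn about z gives the same grasp; the last joint's range is limited). The gripper opens to 85 mm and grips with 20 to 120 N. Pads are 22 mm wide; open, the fingers measure 114 mm over their backs; the gripper's body (76 mm by 85 mm) begins 54 mm behind the grasp point. The pads swing forward as they close: fully open they stand 13 mm farther back than shut.
Start: joints at [-1.21, 0.628, 0.038, 1.517, -0.027, 0.996, -0.02], TCP at [0.269, 0.592, 0.231] pointing down, gripper open.
Joint ranges: [-3.06, 3.06], [-0.37, 2.12], [-1.25, 1.32], [0.18, 2.47], [-1.1, 4.24], [0.23, 1.98], [-2.94, 2.94]. Speed limits (rad/s): [2.57, 2.57, 3.14, 3.14, 3.14, 3.14, 3.14].

## Interface

Orientations are given as a rotation vector (axis times angle).
In Python, from workcell import status, optics, robot gives the robot as it stands. The module is installed in compiled form; this text tells all that it offers.
- The arm moves only by the tool send_rows, never from a script. Its argument "series" is a list of rows, each a list of 3 entries, a list of its own where there are three numbers: the shift along the world's x, y, z in m, then the turn, a rotation vector about the world's x, y, z in rad, then the finger opening in m, from 0 to 0.0854. In form: [[[tx, ty, tz], [ax, ay, az], claw], ...]. A call has 1 to 12 rows; each row shifts and turns the commanded pose from where the row before left it; what a row does not reach is not made up. A row lasts 1/8 s, in which the tool goes at most 62.5 mm and 10.7 degrees, less where a joint would pass 70% of its speed; a pose out of reach is approached as far as the arm can. A call is refused whole if a number of a shift passes 0.0625 or a number of a turn 0.188, either way. A call with a gripper value outside its range is refused whole. The fingers move at their own pace and stop on an object; "newtons" is the grip in N (left out, the last holds). Time passes only in rows, so rows that do not move let the fingers close. It gives the time, the measured TCP pose, the force, the opening and the grip force at its end, in the units of the state.
- status.read_state(): the state, without advancing time (a new reading comes with each control period).
- optics.snapshot(name): name is "scene" or "side" or "wrist"; returns (picture, depth): 420x560x3 uint8, red, green, blue; 420x560 float32, m along the optical axis (not along the pixel's ray), 0 where there is no reading.
- optics.camera_model(name): a dict with "fx", "fy", "cx", "cy" (pixels), "world_from_camera" (4x4, takes a point from camera to world coordinates); the wrist camera has in their place "tool_from_camera" (4x4, takes a point from camera to tool coordinates, whose origin is the TCP and whose axes are the flange's). Camera axes: x right, y up, looking along -z (the intrinsics and any distortion apply to the point x, -y, -z); pixel columns grow to the right and rows downward; lengths in m; the calibration is good to about 2 mm. A picture is of the moment at which its call begins: read the wrist's pose just before it. camera_model takes no time and is no camera call.
- robot.close_job(): hands the job in; it is judged then, once.
The state is a dict: "clock": time; "joint_positions": joint angles; "qd": joint speeds; "joint_efforts": joint torques, N m; "eef_pos": TCP position; "tcp_rot": TCP orientation; "ft_force": force on the tool from outside, world axes, zero at the start; "moment": the same for the moment, N m; "finger_gap": finger opening in m; "grip_force": force on a finger pad.
Only numpy, scipy, OpenCV 4.12 (cv2) and the standard library are available. Lean on these libraries where they do the work, as an engineer would, in place of code of your own. Each camera call takes 0.05 s, during which the arm holds its last target. There are 200 camera calls.

## Task

The next batch of balls belongs in the tray that the sorter's seesaw gate is not feeding now. With a fingertip, press the raised end of the gate down so that it rocks over to its other side; only then push the stop slide's tab sideways until the stop is fully open, so that all three balls run into that other tray. Do not grasp or lift anything, do not touch the balls, push gently, and leave the trays and the things standing around where they are.

Things in the scene. Friction and masses are not known exactly. Their poses are not given: they have to be found in the camera images.
- sorter: Aluminium ball sorter fixed to the bench, base 190 x 170 mm. Origin at bench height under the gate's middle; +x away from the robot to the feed channel, +y left; turned up to 0.25 rad. The channel runs back along the middle from x 20 to 126 mm, under 142 mm high (stop guides 153 mm). Chutes at y +-73 to +-113 mm lead from the gate's ends to the trays. Balls drop on the gate's middle.
- gate (a joint): Seesaw gate: grey trough 136 mm long (sorter's y), 65 mm high axle along x under its middle. +0.2 rad: left (+y) end down, feeds the left tray; -0.2: right end down. Top-heavy: pushed past level (0) it falls to the other stop by itself and stays. Needs 0.3 to 1 N on a pad. A splash plate 36 mm wide stands at the middle of its front, up to 128 mm high.
- gate_left_pad (a point): Middle of the top face of the left press pad of the gate: a flat ribbed ear 40 mm (x) by 34 mm (y), 5 mm thick, standing out from the gate's front towards the robot, 40 mm in front of the axle's middle and 53 mm to its left. About 107 mm above the bench when this end is up, 96 mm when level, 85 mm when down; nothing lies under it until the base plate.
- gate_right_pad (a point): Middle of the top face of the equal pad at the right (-y) end of the gate, 53 mm to the right of the axle.
- stop (a joint): Stop slide of the feed channel: a steel bar across the channel with a blade that hangs in front of the first ball. Value in m: 0 to 0.003 shut, 0.030 fully open at its end stop; it grows as the slide is pushed towards the sorter's right (-y). The blade is clear of the balls from about 0.022. Sliding friction about 1.5 N, it stays where it is left.
- stop_tab (a point): Middle of the outer (left, +y) face of the steel push tab hanging at the left end of the stop slide: an upright plate 36 mm wide (along the sorter's x), 49 mm high (from 100 to 149 mm above the bench), 6 mm thick; the point is 125 mm above the bench. Pushing this face towards the sorter's -y by 30 mm opens the stop. Outside (+y of) the face it is free above the tray. An overhead shelf starts at x 0.58 m, 0.62 m above the bench: stay low.
- tray_left: Loose black parts tray, 131 x 89 mm over the rim (inside 120 x 80 mm), 34 mm high, standing on the bench under the left chute, centre about 146 mm left of the sorter's middle. Origin at the centre of its underside, its y along its length.
- tray_right: The equal tray under the right chute.
- nozzle: Bystander: metal hot-air nozzle standing on the bench behind the left tray, 26 mm across, 45 mm high; origin at the centre of its underside.
- eye_loupe: Bystander: black eye loupe, a cup 39 mm across and 30 mm high, standing in front of the sorter; origin at the centre of its underside.
- bottle: Bystander: flux bottle with a needle, 42 mm across, 103 mm high, standing behind the right tray; origin at the centre of its underside.
- ball_0_center (a point): Centre of steel ball 1 of 3 (22 mm across, 44 g), number 1 in the queue behind the stop blade in the feed channel.
- ball_1_center (a point): Centre of steel ball 2 of 3 (22 mm across, 44 g), number 2 in the queue behind the stop blade in the feed channel.
- ball_2_center (a point): Centre of steel ball 3 of 3 (22 mm across, 44 g), number 3 in the queue behind the stop blade in the feed channel.

How it is judged:
On the way, in this order (a step that is already met when the one before it is completed fails the run):
1. the gate has been rocked over and lies on its other side while the stop is still shut (distance of gate_left_pad from where it was at the start of the episode above 0.014 m and (value of joint gate above 0.15 rad or value of joint gate below -0.15 rad) and value of joint stop below 0.008 m), for 0.2 s.
2. the stop slide has been pushed open (distance of gate_left_pad from where it was at the start of the episode above 0.014 m and (value of joint gate above 0.15 rad or value of joint gate below -0.15 rad) and value of joint stop above 0.022 m), for 0.1 s.
At the end, for the whole second after the job is handed in: The gate lies at least 0.15 rad over to the side opposite to the one it started on (its pad more than 14 mm from where it started), the stop is open by more than 22 mm of its 30 mm, and all three balls lie inside the tray on the side to which the gate now leans, below its rim (distance of gate_left_pad from where it was at the start of the episode above 0.014 m and value of joint stop above 0.022 m and ((value of joint gate above 0.15 rad and x of ball_0_center in the frame of tray_left between -0.042 and 0.042 m and y of ball_0_center in the frame of tray_left between -0.062 and 0.062 m and z of each of ball_0_center, ball_1_center, ball_2_center in the frame of tray_left below 0.034 m and x of ball_1_center in the frame of tray_left between -0.042 and 0.042 m and y of ball_1_center in the frame of tray_left between -0.062 and 0.062 m and x of ball_2_center in the frame of tray_left between -0.042 and 0.042 m and y of ball_2_center in the frame of tray_left between -0.062 and 0.062 m) or (value of joint gate below -0.15 rad and x of ball_0_center in the frame of tray_right between -0.042 and 0.042 m and y of ball_0_center in the frame of tray_right between -0.062 and 0.062 m and z of each of ball_0_center, ball_1_center, ball_2_center in the frame of tray_right below 0.034 m and x of ball_1_center in the frame of tray_right between -0.042 and 0.042 m and y of ball_1_center in the frame of tray_right between -0.062 and 0.062 m and x of ball_2_center in the frame of tray_right between -0.042 and 0.042 m and y of ball_2_center in the frame of tray_right between -0.062 and 0.062 m))); the robot touches nothing.
It fails at once if the robot touches a ball (contact force between any of ball_0, ball_1, ball_2 and the fingers above 0.3 N or contact force between any of ball_0, ball_1, ball_2 and the arm above 0.3 N).
It fails at once if a tray is lifted or pushed away (more than 20 mm) (distance of any of tray_left, tray_right from where it was at the start of the episode above 0.02 m).
It fails at once if a bystander (nozzle, loupe, bottle) is moved more than 15 mm or tipped (distance of any of nozzle, eye_loupe, bottle from where it was at the start of the episode above 0.015 m or angle between any of nozzle, eye_loupe, bottle's own z axis and vertical above 0.4 rad).
It fails at once if the robot bears on the gate or the stop with more than 30 N (contact force between any of gate, stop and the fingers above 30 N).
It also fails if it takes over 45 s, if anything falls off the work surface, if the arm or the gripper's body presses on something with over 40 N, if the wrist force passes 120 N, or if a joint passes its speed limit or range.

## Working session

There is one attempt and no reset: what is moved stays moved. The work goes in short steps, Python scripts to look and compute and a tool call to move; the robot and the scene stay as the last step left them, time stands still between calls to the robot, and variables do not carry over. Pictures are saved under pics/ and viewed, at most 10 in all, crops included, and the job is handed in when it is done.

Besides the shell and the picture viewer there is one more tool, called after "Emit:" as name(argument=value, ...) on one line, values as JSON. send_rows: Moves the arm, as the interface text tells. Its arguments: {"type":"object","properties":{"series":{"type":"array","items":{"type":"array"}},"newtons":{"type":"number"}},"required":["series"]}

```bash
mkdir -p pics; cat > h.py <<'E'
from workcell import status, optics, robot
import numpy as np, cv2
def grab(n,f):
    p,d=optics.snapshot(n); cv2.imwrite(f'pics/{f}.png',p[:,:,::-1]); np.save(f'pics/{f}.npy',d); return p,d
def world(n,d,u,v):
    c=optics.camera_model(n); z=d[v,u]
    P=np.stack([(u-c['cx'])/c['fx']*z,-(v-c['cy'])/c['fy']*z,-z,np.ones_like(z)],-1)
    return (P@c['world_from_camera'].T)[...,:3]
E
python3 - <<'E'
from h import *
s=status.read_state(); print(s['clock'],s['eef_pos'],s['tcp_rot'],s['finger_gap'],robot.tcp_to_grasp)
for n in('scene','side'):
    grab(n,n+'0'); c=optics.camera_model(n); print(n,{k:np.round(v,3).tolist() for k,v in c.items()})
E
```

```text
0.0 [0.26877813 0.5911225  0.23037042] [-6.65264977e-01 -3.06994271e+00  2.96136007e-03] 0.08553321812900798 0.0187
scene {'fx': 446.365, 'fy': 446.365, 'cx': 283.401, 'cy': 207.987, 'world_from_camera': [[-0.685, 0.477, -0.551, 0.083], [-0.728, -0.423, 0.539, 0.461], [0.024, 0.77, 0.637, 0.657], [0.0, 0.0, 0.0, 1.0]]}
side {'fx': 408.452, 'fy': 408.452, 'cx': 276.79, 'cy': 208.295, 'world_from_camera': [[0.45, 0.671, -0.589, 0.05], [-0.893, 0.352, -0.281, -0.226], [0.019, 0.653, 0.758, 0.765], [0.0, 0.0, 0.0, 1.0]]}
```

View pics/scene0.png

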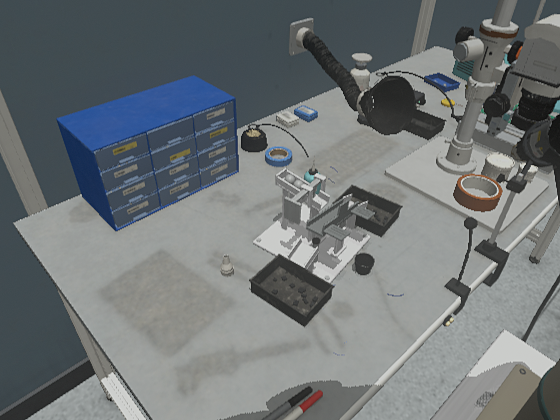

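View pics/side0.png

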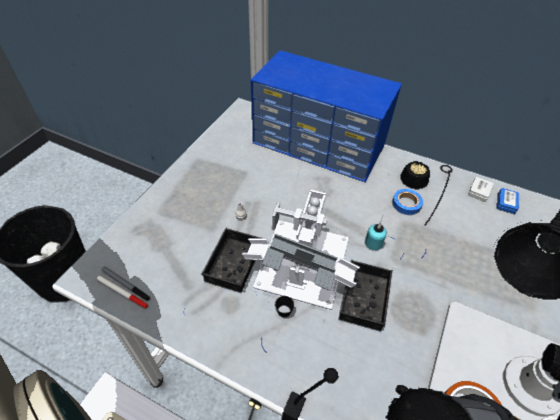

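```bash
python3 - <<'E'
from h import *
a=cv2.imread('pics/scene0.png')[160:330,220:410]; b=cv2.imread('pics/side0.png')[180:335,195:400]
a=cv2.resize(a,(447,400),interpolation=3); b=cv2.resize(b,(529,400),interpolation=3)[:, :]
cv2.imwrite('pics/a.png',cv2.resize(np.hstack([a,b]),(800,328)))
# top-down height map, from both views
H=np.zeros((300,400),np.float32)  # 1mm px ; x 0.40..0.70 ; y 
P=[]
v,u=np.mgrid[0:420,0:560]
for n in('scene','side'):
    d=np.load(f'pics/{n}0.npy'); w=world(n,d,u,v)[d>0]; P.append(w)
    m=(w[:,2]>.015)&(w[:,2]<.16)&(w[:,0]>.35)&(w[:,0]<.85)&(abs(w[:,1])<.4)
    q=w[m]; print(n,m.sum(),q.min(0),q.max(0))
    img=cv2.imread(f'pics/{n}0.png'); W=world(n,d,u,v)
    # black trays: dark pixels with z<0.045
    k=((img.max(2)<70)&(W[...,2]<.05)&(W[...,2]>-.02)&(W[...,0]>.35)&(W[...,0]<.8)&(abs(W[...,1])<.45)&(d>0)).astype(np.uint8)
    nn,l,st,c=cv2.connectedComponentsWithStats(k)
    for i in range(1,nn):
        if st[i,4]>100:
            p=W[l==i]; r=cv2.minAreaRect(p[:,:2].astype(np.float32)*1000); print(n,st[i],np.round(r[0]),np.round(r[1]),round(r[2],1),p[:,2].max().round(3))
np.save('pics/cloud.npy',np.vstack(P))
E
```

```text
scene 14908 [ 0.35056001 -0.39993142  0.01500413] [0.84994192 0.22989267 0.15999766]
scene [335 186  67  51 985] [ 508. -216.] [126.  91.] 10.1 0.036
scene [ 249  255   85   71 1772] [466.  71.] [147.  89.] 9.1 0.037
scene [355 254  19  21 312] [407. -81.] [36. 39.] 22.5 0.033
side 12789 [ 0.3715921  -0.39999695  0.01500009] [0.84963801 0.23152026 0.15999357]
side [ 202  229   55   63 1731] [455.  69.] [129.  87.] 8.5 0.037
side [ 339  261   53   70 1904] [ 506. -215.] [130.  90.] 11.8 0.038
side [275 296  19  22 225] [404. -79.] [37. 36.] 3.2 0.032
```

View pics/a.png

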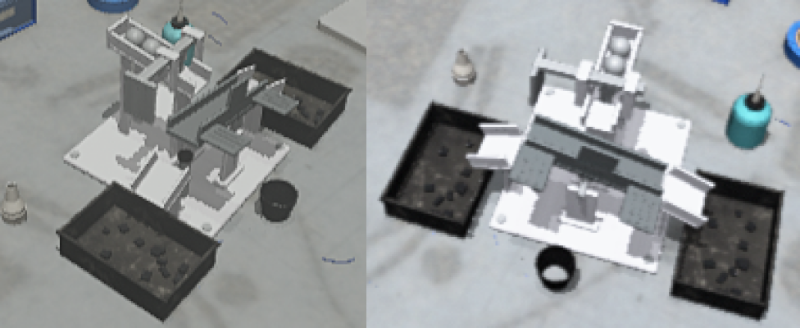

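```bash
python3 - <<'E'
from h import *
w=np.load('pics/cloud.npy'); t=.174; o=np.array([.482,-.073])
R=np.array([[np.cos(t),np.sin(t)],[-np.sin(t),np.cos(t)]])
s=(w[:,:2]-o)@R.T*1000; z=w[:,2]*1000
m=(abs(s[:,0])<150)&(abs(s[:,1])<220)&(z>-5)&(z<200)
s=s[m];z=z[m]
H=np.zeros((300,440)); np.maximum.at(H,((s[:,0]+150).astype(int),(s[:,1]+220).astype(int)),z)
H=H[::-1,::-1]; I=cv2.applyColorMap(np.clip(H*1.6,0,255).astype(np.uint8),cv2.COLORMAP_JET)
I=cv2.resize(I,(792,540),interpolation=0)
for k in range(-150,151,50): cv2.line(I,(0,int((150-k)*1.8)),(792,int((150-k)*1.8)),(255,255,255),1)
for k in range(-200,201,50): cv2.line(I,(int((220-k)*1.8),0),(int((220-k)*1.8),540),(255,255,255),1)
cv2.imwrite('pics/hm.png',I)
for lab,x0,x1,y0,y1 in(('L',-60,-10,35,75),('R',-60,-10,-75,-35)):
    k=(s[:,0]>x0)&(s[:,0]<x1)&(s[:,1]>y0)&(s[:,1]<y1)&(z>70); print(lab,k.sum(),np.percentile(z[k],[10,50,90]),s[k].mean(0))
E
```

```text
L 474 [104.40733424 107.00707399 109.31758737] [-29.56760535  49.45581485]
R 533 [82.20583577 85.66342021 88.33707609] [-29.01170826 -56.1675648 ]
```

View pics/hm.png

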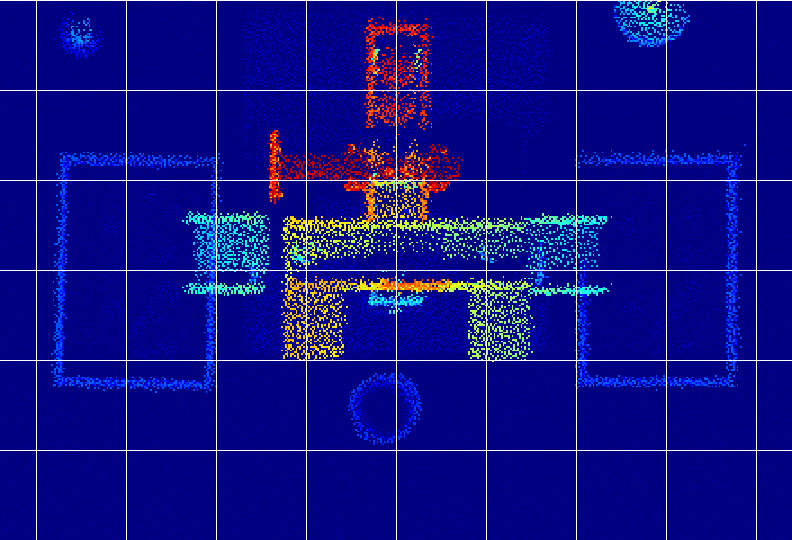

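Emit:
send_rows(series=[[[0.018, -0.039, 0], [0, 0, -0.06], 0], [[0.018, -0.039, 0], [0, 0, -0.06], 0], [[0.018, -0.039, 0], [0, 0, -0.06], 0], [[0.018, -0.039, 0], [0, 0, -0.06], 0], [[0.018, -0.039, 0], [0, 0, -0.06], 0], [[0.018, -0.039, 0], [0, 0, -0.06], 0], [[0.018, -0.039, 0], [0, 0, -0.06], 0], [[0.018, -0.039, 0], [0, 0, -0.06], 0], [[0.007, -0.039, 0], [0, 0, -0.06], 0], [[0.007, -0.039, 0], [0, 0, -0.06], 0], [[0.007, -0.039, 0], [0, 0, -0.06], 0], [[0.007, -0.039, 0], [0, 0, -0.06], 0]])

```text
clock: 1.6
eef_pos: [0.441, 0.1224, 0.2312]
tcp_rot: [-1.707, -2.637, 0.0]
ft_force: [0.8, 0.1, 0.1]
finger_gap: -0.0001
grip_force: 0.0
```

Emit:
send_rows(series=[[[0, -0.039, 0], [0, 0, -0.06], 0], [[0, -0.039, 0], [0, 0, -0.06], 0], [[0, -0.039, 0], [0, 0, -0.06], 0], [[0, -0.039, 0], [0, 0, -0.06], 0], [[0, 0, 0], [0, 0, 0], 0], [[0, 0, 0], [0, 0, 0], 0]])

```text
clock: 2.35
eef_pos: [0.4409, -0.0316, 0.2311]
tcp_rot: [-2.007, -2.416, -0.0]
ft_force: [-0.1, 0.9, 0.1]
finger_gap: 0.0001
grip_force: 0.0
```

Emit:
send_rows(series=[[[0, 0, -0.023], [0, 0, 0], 0], [[0, 0, -0.023], [0, 0, 0], 0], [[0, 0, -0.023], [0, 0, 0], 0], [[0, 0, -0.023], [0, 0, 0], 0], [[0, 0, -0.022], [0, 0, 0], 0], [[0, 0, -0.004], [0, 0, 0], 0], [[0, 0, -0.003], [0, 0, 0], 0], [[0, 0, -0.003], [0, 0, 0], 0], [[0, 0, -0.003], [0, 0, 0], 0], [[0, 0, -0.003], [0, 0, 0], 0]])

```text
clock: 3.6
eef_pos: [0.4413, -0.0322, 0.1015]
tcp_rot: [2.007, 2.416, 0.001]
ft_force: [0.0, 0.9, 0.9]
finger_gap: -0.0003
grip_force: 0.3
```

Emit:
send_rows(series=[[[0, 0, -0.003], [0, 0, 0], 0], [[0, 0, -0.003], [0, 0, 0], 0], [[0, 0, -0.003], [0, 0, 0], 0], [[0, 0, -0.002], [0, 0, 0], 0], [[0, 0, 0], [0, 0, 0], 0]])

```text
clock: 4.22
eef_pos: [0.4409, -0.0324, 0.0901]
tcp_rot: [-2.008, -2.416, 0.0]
ft_force: [-0.1, -0.3, -0.8]
finger_gap: 0.0001
grip_force: 0.0
```

```bash
python3 - <<'E'
from h import *
p,_=grab('scene','s1'); q,_=grab('side','s2')
a=cv2.imread('pics/s1.png')[110:330,220:440]; b=cv2.imread('pics/s2.png')[150:335,185:405]
cv2.imwrite('pics/b.png',np.hstack([cv2.resize(a,(400,400)),cv2.resize(b,(400,336))[:, :] if 0 else cv2.copyMakeBorder(cv2.resize(b,(400,336)),0,64,0,0,0)]))
E
```

```text
(no output)
```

View pics/b.png

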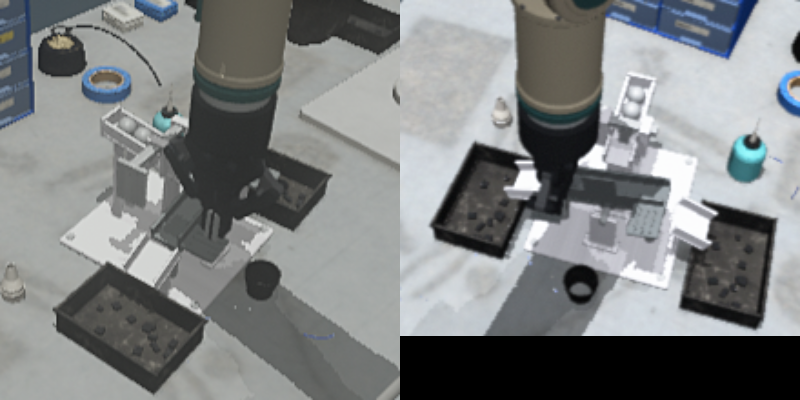

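Emit:
send_rows(series=[[[0, 0, 0.02], [0, 0, 0], 0], [[0, 0, 0.03], [0, 0, 0], 0], [[0, 0, 0.03], [0, 0, 0], 0], [[0, 0, 0.03], [0, 0, 0], 0], [[0, 0.025, 0], [0, 0, 0], 0], [[0.02, 0.026, 0], [0, 0, 0], 0], [[0.03, 0.026, 0], [0, 0, 0], 0], [[0.029, 0, 0], [0, 0, 0], 0], [[0, 0, -0.02], [0, 0, 0], 0], [[0, 0, -0.03], [0, 0, 0], 0], [[0, 0, -0.03], [0, 0, 0], 0], [[0, 0, 0], [0, 0, 0], 0]])

```text
clock: 5.82
eef_pos: [0.5183, 0.0446, 0.1187]
tcp_rot: [-2.006, -2.413, 0.005]
ft_force: [0.4, -0.0, 0.4]
finger_gap: 0.0
grip_force: 0.0
```

```bash
python3 - <<'E'
from h import *
v,u=np.mgrid[0:420,0:560]; t=.174; R=np.array([[np.cos(t),np.sin(t)],[-np.sin(t),np.cos(t)]])
for n in('scene','side'):
    p,d=grab(n,n+'3'); w=world(n,d,u,v)[d>0]; s=(w[:,:2]-[.482,-.073])@R.T*1000; z=w[:,2]*1000
    for l,c in(('L',46),('R',-58)):
        k=(abs(s[:,0]+32)<16)&(abs(s[:,1]-c)<14)&(z>70)&(z<130); print(n,l,k.sum(),np.median(z[k]) if k.any() else 0)
a=cv2.imread('pics/scene3.png')[110:330,220:440]; b=cv2.imread('pics/side3.png')[130:330,190:390]
cv2.imwrite('pics/c.png',np.hstack([cv2.resize(a,(400,400)),cv2.resize(b,(400,400))]))
E
```

```text
scene L 149 86.05949167782401
scene R 125 107.13506870870037
side L 133 86.83384114019988
side R 144 107.81933862374355
```

View pics/c.png

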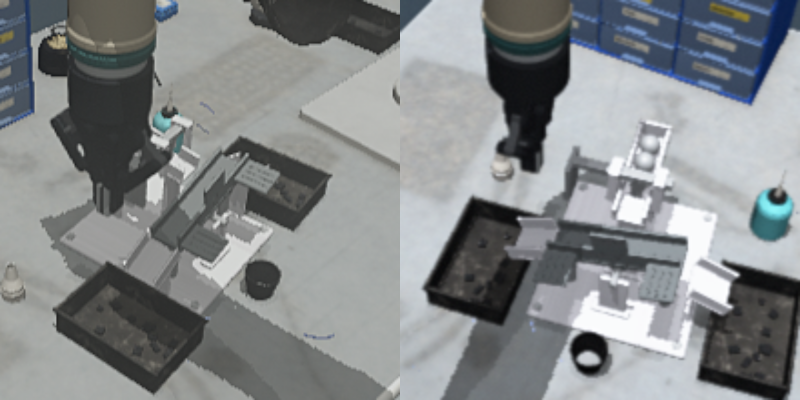

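Emit:
send_rows(series=[[[0.0014, -0.008, 0], [0, 0, 0], 0], [[0.0014, -0.008, 0], [0, 0, 0], 0], [[0.0014, -0.008, 0], [0, 0, 0], 0], [[0.0007, -0.004, 0], [0, 0, 0], 0], [[0.0007, -0.004, 0], [0, 0, 0], 0], [[0.0007, -0.004, 0], [0, 0, 0], 0], [[0.0007, -0.004, 0], [0, 0, 0], 0], [[0.0007, -0.004, 0], [0, 0, 0], 0], [[0.0007, -0.004, 0], [0, 0, 0], 0], [[0.0007, -0.004, 0], [0, 0, 0], 0], [[0.0007, -0.003, 0], [0, 0, 0], 0]])

```text
clock: 7.3
eef_pos: [0.5298, -0.0106, 0.1203]
tcp_rot: [-2.008, -2.416, 0.0]
ft_force: [-1.2, 1.3, 1.2]
finger_gap: 0.0003
grip_force: 0.8
```

Emit:
send_rows(series=[[[0.0002, -0.001, 0], [0, 0, 0], 0], [[0, 0, 0], [0, 0, 0], 0]])

```text
clock: 7.55
eef_pos: [0.53, -0.0116, 0.1202]
tcp_rot: [2.008, 2.416, -0.001]
ft_force: [-0.4, 1.7, -0.3]
finger_gap: 0.0001
grip_force: 0.1
```

Emit:
send_rows(series=[[[0.0002, -0.001, 0], [0, 0, 0], 0], [[0.0002, -0.001, 0], [0, 0, 0], 0], [[0, 0, 0], [0, 0, 0], 0]])

```text
clock: 7.92
eef_pos: [0.5302, -0.0129, 0.1202]
tcp_rot: [-2.007, -2.416, -0.0]
ft_force: [-1.4, 2.2, 0.1]
finger_gap: 0.0003
grip_force: 1.2
```

Emit:
send_rows(series=[[[0.0001, -0.001, 0], [0, 0, 0], 0], [[0.0001, -0.001, 0], [0, 0, 0], 0], [[0, 0, 0], [0, 0, 0], 0]])

```text
clock: 8.3
eef_pos: [0.5302, -0.0129, 0.1202]
tcp_rot: [-2.004, -2.416, -0.002]
ft_force: [-1.3, 6.8, 1.2]
finger_gap: -0.0004
grip_force: 3.5
```

```bash
python3 - <<'E'
from h import *
p,d=grab('side','side4');grab('scene','scene4')
a=cv2.imread('pics/scene4.png')[110:330,220:440]; b=cv2.imread('pics/side4.png')[130:330,190:390]
cv2.imwrite('pics/d.png',np.hstack([cv2.resize(a,(400,400)),cv2.resize(b,(400,400))]))
E
```

```text
(no output)
```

View pics/d.png

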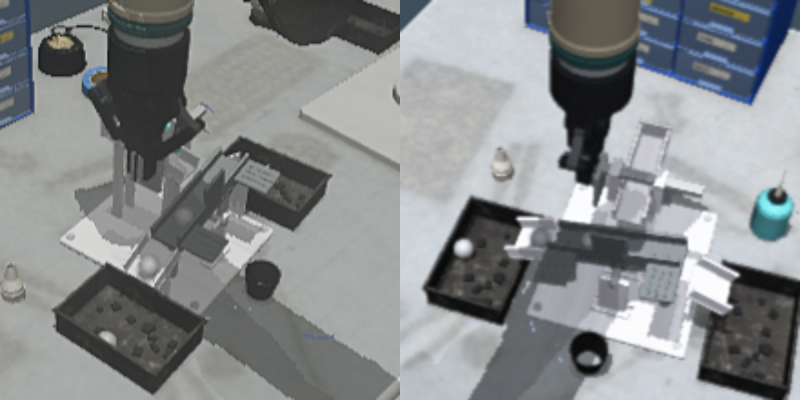

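End stop reached (force rose to 6.8 N); the balls are running: one is in the left tray, one on the chute, one on the gate. I'll retreat outward and let them settle.

Emit:
send_rows(series=[[[-0.001, 0.006, 0], [0, 0, 0], 0], [[-0.003, 0.015, 0], [0, 0, 0], 0], [[-0.004, 0.025, 0], [0, 0, 0], 0], [[0, 0, 0.02], [0, 0, 0], 0], [[0, 0, 0.04], [0, 0, 0], 0], [[0, 0, 0.04], [0, 0, 0], 0], [[0, 0.04, 0], [0, 0, 0], 0], [[0, 0.05, 0], [0, 0, 0], 0], [[0, 0.05, 0], [0, 0, 0], 0], [[0, 0.04, 0], [0, 0, 0], 0], [[0, 0, 0], [0, 0, 0], 0], [[0, 0, 0], [0, 0, 0], 0]])

```text
clock: 9.9
eef_pos: [0.5225, 0.21, 0.2202]
tcp_rot: [2.008, 2.415, -0.001]
ft_force: [-0.5, -0.0, 0.3]
finger_gap: -0.0
grip_force: 0.0
```

Emit:
send_rows(series=[[[0, 0, 0], [0, 0, 0], 0], [[0, 0, 0], [0, 0, 0], 0], [[0, 0, 0], [0, 0, 0], 0], [[0, 0, 0], [0, 0, 0], 0], [[0, 0, 0], [0, 0, 0], 0], [[0, 0, 0], [0, 0, 0], 0], [[0, 0, 0], [0, 0, 0], 0], [[0, 0, 0], [0, 0, 0], 0]])

```text
clock: 10.9
eef_pos: [0.5227, 0.2107, 0.2203]
tcp_rot: [2.008, 2.416, 0.0]
ft_force: [-0.0, -0.4, -0.5]
finger_gap: 0.0002
grip_force: 0.0
```

```bash
python3 - <<'E'
from h import *
grab('side','side5');grab('scene','scene5')
a=cv2.imread('pics/scene5.png')[110:330,220:440]; b=cv2.imread('pics/side5.png')[130:330,190:390]
cv2.imwrite('pics/e.png',np.hstack([cv2.resize(a,(400,400)),cv2.resize(b,(400,400))]))
E
```

```text
(no output)
```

View pics/e.png

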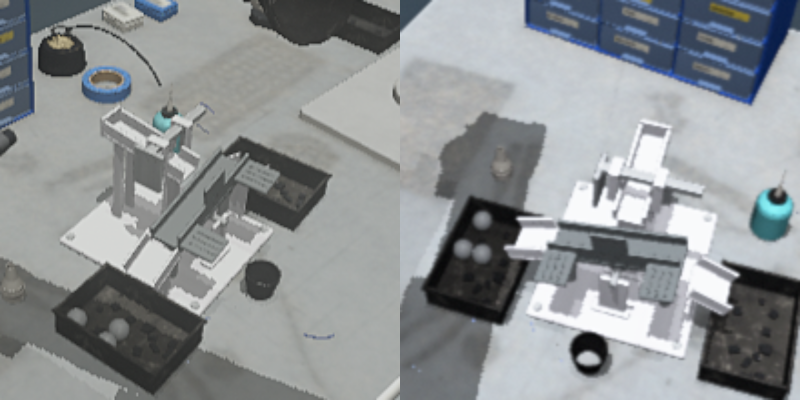

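All three balls lie in the left tray (right panel, around 463–483, 220–255), the gate leans left, the stop is open, and the bystanders are in place.

```bash
python3 -c "
from workcell import robot
print(robot.close_job())"
```

```text
the job is handed in; nothing more can be done
None
```

The gate is rocked over to the left, the stop was pushed to its end stop, all three balls lie in the left tray, and the job is handed in (no verdict was returned).

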